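Close the keyed lid of the sample chamber

ROBOT

A 6-joint arm with a two-finger parallel gripper is mounted at the origin on the work surface. World frame = base frame: x ahead of the robot, y to its left, z up, the work surface at z = 0. Lengths are in m, angles in rad, forces in N, time in s.
With the tool pointing down it reaches from about 0.35 to 0.875 m from the base axis. Payload 4.2 kg.
Tool frame: the origin (TCP) lies midway between the tips of the shut fingers; the grasp point (between the pads) lies 19 mm behind it; z points along the fingers, x is the direction in which the jaws open and shut, and the axes are right-handed (so a half turn about z gives the same grasp; the last joint's range is limited). The gripper opens to 85 mm and grips with 20 to 120 N. Pads are 22 mm wide; open, the fingers measure 114 mm over their backs; the gripper's body (76 mm by 85 mm) begins 54 mm behind the grasp point. The pads swing forward as they close: fully open they stand 13 mm farther back than shut.
Start: joints at [-1.065, 0.385, 0.008, 0, -1.194, -0.259], TCP at [0.153, -0.606, 0.231] pointing down, gripper open.
Joint ranges: [-3.14, 3.14], [-1.21, 2.06], [-1.07, 1.41], [-3.16, 2.05], [-2.99, -0.16], [-3.1, 3.1]. Speed limits (rad/s): [2.79, 2.79, 3.14, 3.14, 3.14, 3.14].

INTERFACE

Orientations are given as a unit quaternion [w, x, y, z].
In Python, from rig import read_state, grab_frame, job_done gives the robot as it stands.
- The arm moves only by the shell command python3 -m pendant 'ROWS' [FORCE]. ROWS is JSON, a list of rows, each a list of 5 numbers: the shift along the world's x, y, z in cm, then the turn about the world's z in units of 6 degrees (1.0 is 6 degrees), then the gripper command: -1 is shut, 1 is fully open, values between are in proportion. In form: [[dx, dy, dz, yaw, grip], ...]. A call has 1 to 20 rows; each row shifts and turns the commanded pose from where the row before left it; what a row does not reach is not made up. A row lasts 1/12 s, in which the tool goes at most 41.7 mm and 7.16 degrees, less where a joint would pass 70% of its speed; a pose out of reach is approached as far as the arm can. A call with a gripper value outside its range is refused whole. The fingers move at their own pace and stop on an object; FORCE is the grip in N (left out, the last holds). Time passes only in rows, so rows that do not move let the fingers close. It gives the time, the measured TCP pose, the force and the opening at its end, in the units of the state.
- read_state(): the state, without advancing time (a new reading comes with each control period).
- grab_frame(name): name is "scene" or "top" or "wrist"; returns a dict with "image" (400x640x3 uint8, red, green, blue), "range_z" (400x640 float32, m along the optical axis (not along the pixel's ray), 0 where there is no reading), "intrinsics" (3x3 intrinsics, pixels), "k1" (the pictures are not rectified: a ray, as slopes to the right and down, at radius r is drawn at 1 + k1 r^2 times it, then the intrinsics apply), "position" and "attitude" of the camera in the world. Camera axes: x right, y down, z forward; pixel columns grow to the right and rows downward; lengths in m; the calibration is good to about 2 mm. A picture is of the moment at which its call begins.
- job_done(): hands the job in, once; it reports no verdict.
The state is a dict: "time": time; "q": joint angles; "qd": joint speeds; "joint_efforts": joint torques, N m; "position": TCP position; "tool_rot": TCP orientation; "contact_force": force on the tool from outside, world axes, zero at the start; "torque": the same for the moment, N m; "finger_gap": opening from 0.0 (shut) to 1.0 (fully open).
Only numpy, scipy, OpenCV 4.12 (cv2) and the standard library are available. Lean on these libraries where they do the work, as an engineer would, in place of code of your own. Each camera call takes 0.05 s, during which the arm holds its last target.

TASK

The lid of the white sample chamber was put on the wrong way round and rides on top of the collar. Without lifting it off, turn it where it lies until its wide ear meets the wide notch and the lid drops flat into the collar, then swing the clamp arm over the lid as far as it goes. Leave everything else on the bench where it is.

Things in the scene. Friction and masses are not known exactly. Their poses are not given: they have to be found in the camera images.
- chamber: White round pot fixed to the bench, 156 mm across, 120 mm high, foot flange 210 mm across and 16 mm high. Origin: centre of the underside, on the bench; z up; +x axis towards its wide notch. A pipe with a gauge stands out of its +x side, all below 102 mm high and within 120 mm of the axis. On its +y side, 135 mm from the axis, a post (18 mm across) carries the clamp arm.
- chamber_mouth (a point): Centre of the mouth, on the chamber's axis, level with the collar top (120 mm above the bench). The collar is a dark metal ring: inner radius 63 mm, outer 78 mm, with five notches cut 10 mm deep right across it: one wide (37 mm) along the chamber's +x axis, four narrow (25 mm) at 78, 140, 230 and 284 deg counter-clockwise from it seen from above.
- wide_notch (a point): Middle of the wide notch, 70.5 mm from the chamber's axis, at the level of the collar top.
- lid: Loose steel-grey metal disc, 121 mm across, 10 mm thick, about 0.5 kg, dark round sight glass in the middle. Five flat ears, also 10 mm thick, reach 105 mm from its axis, so they overhang the collar by 27 mm: one wide (32 mm) along the lid's +x axis, four narrow (20 mm) at 78, 140, 230 and 284 deg counter-clockwise from it seen from above. Origin: on its axis at the underside of the ears; z up.
- lid_top (a point): Middle of the lid's top face, 10 mm above its origin. At the start the ears ride on the collar top (lid top 130 mm above the bench), turned 30 to 330 deg from the fitting angle. A 7 mm deep boss below keeps the lid centred; a few newtons sideways on an ear turn it. It sinks 10 mm, flush with the collar, only where its +x axis matches the chamber's +x; play 2.5 mm either side of an ear.
- wide_ear (a point): Middle of the lid's wide ear near its end, 97.5 mm from the lid's axis, half-way up the ear.
- clamp (a joint): Clamp arm angle (rad): 0 open stop; 2.094 closed stop, arm pointing from its post straight at the chamber's axis, over the lid. Grows counter-clockwise seen from above; stays where left; starts at 0 to 0.45, clear of the lid. Steel bar 18 mm wide, 10 mm thick, underside 123 mm above the bench: it passes 3 mm over a lid that is home and is blocked by one that is not. About 1 N at the knob moves it.
- clamp_knob (a point): Middle (151 mm above the bench) of the upright black knob near the clamp arm's free end: 16 mm across, it rises from the arm's top (133 mm above the bench) to 169 mm; 75 mm from the pivot; the arm reaches 19 mm beyond it.
- clamp_pivot (a point): On the clamp arm's vertical pivot axis, 128 mm above the bench; fixed. The pivot head is 20 mm across, its top 145 mm above the bench.
- jar: Bystander: closed jar, 60 mm across, 85 mm high, standing near the chamber. Origin under its centre.
- sieve: Bystander: steel ring of a sieve, 80 mm across, 30 mm high, lying near the chamber. Origin under its centre.
- spanner: Bystander: spanner, 170 mm long, lying beyond the chamber. Origin under its middle.
- amber: Bystander: amber bottle, 60 mm across, 120 mm high. Origin under its centre.
- flask: Bystander: conical glass flask, 84 mm across, 110 mm high. Origin under its centre.
There are look-alikes about, which are no part of the job. Of the things that look like the lid, the larger one is meant.

How it is judged:
On the way:
1. the lid has been turned to its notches and has dropped home in the collar (z of lid in the frame of chamber below 0.1125 m and horizontal distance between wide_ear and wide_notch below 0.033 m and angle between lid's own z axis and vertical below 0.03 rad), for 0.2 s.
At the end, for the whole second after the job is handed in: The lid lies at rest and level (within 0.03 rad) in the collar, its wide ear in the wide notch and its underside within 2.5 mm of the notch floors; the clamp arm is swung over it to at least 1.95 of its 2.094 rad; the jar, sieve, spanner, bottle and flask are within 30 mm of where they stood (all of step 1 and z of lid in the frame of chamber above 0.107 m and linear speed of lid below 0.02 m/s and value of joint clamp above 1.95 rad and distance of each of jar, sieve, spanner, amber, flask from where it was at the start of the episode below 0.03 m); the robot touches nothing.
It fails at once if the lid is lifted more than 20 mm off the collar (z of lid in the frame of chamber above 0.14 m).
It fails at once if a bystander is shoved more than 30 mm or knocked over (distance of any of jar, sieve, spanner, amber, flask from where it was at the start of the episode above 0.03 m).
It also fails if it takes over 70 s, if anything falls off the work surface, if the arm or the gripper's body presses on something with over 40 N, if the wrist force passes 120 N, or if a joint passes its speed limit or range.

## Working session

There is one attempt and no reset: what is moved stays moved. The work goes in short steps, Python scripts to look and compute and a shell command to move; the robot and the scene stay as the last step left them, time stands still between calls to the robot, and variables do not carry over. Pictures are saved under pics/ and viewed, and the job is handed in when it is done.

```bash
mkdir -p pics; ls; cat > h.py <<'E'
import numpy as np, cv2
from rig import *
from scipy.spatial.transform import Rotation as R
def rot(f):
    a=np.array(f["attitude"],float)
    return a if a.shape==(3,3) else R.from_quat(np.r_[a[1:],a[0]]).as_matrix()
def ray(f,u,v):
    K=np.array(f["intrinsics"]);x=(u-K[0,2])/K[0,0];y=(v-K[1,2])/K[1,1]
    rd=np.hypot(x,y);r=rd
    for _ in range(30): r=rd/(1+f["k1"]*r*r)
    s=r/rd if rd>0 else 1
    return np.array([x*s,y*s,1.])
def atz(f,u,v,z):
    d=rot(f)@ray(f,u,v);p=np.array(f["position"]);return p+d*(z-p[2])/d[2]
def dep(f,u,v):
    return np.array(f["position"])+rot(f)@ray(f,u,v)*f["range_z"][int(v),int(u)]
def save(f,n,crop=None,s=1):
    im=f["image"][:,:,::-1]
    if crop: a,b,c,d=crop; im=im[b:d,a:c]
    cv2.imwrite("pics/"+n,cv2.resize(im,None,fx=s,fy=s,interpolation=cv2.INTER_CUBIC))
E
python3 - <<'E'
from h import *
import pickle
for n in("scene","top","wrist"):
    f=grab_frame(n);save(f,n+"0.png");pickle.dump(f,open(n+"0.pkl","wb"));print(n,f["position"],f["attitude"],f["k1"],f["intrinsics"])
print(read_state())
E
```

```text
pics
scene [1.33819822 0.5340918  1.32039835] [-0.15591198  0.44838178  0.83104513 -0.28984346] -0.03300539034934424 [[504.0244292    0.         329.2914428 ]
 [  0.         504.0244292  203.65772092]
 [  0.           0.           1.        ]]
top [0.42686733 0.02487619 1.42245942] [-0.02732349  0.71417157 -0.69884042  0.02888685] -0.015331231089283246 [[456.82008061   0.         318.36146123]
 [  0.         456.82008061 207.44989982]
 [  0.           0.           1.        ]]
wrist [ 0.07112629 -0.62672906  0.37398474] [0.10060444 0.60621286 0.77801485 0.13068133] -0.033095909176414924 [[313.38713179   0.         317.89018747]
 [  0.         313.38713179 193.79204767]
 [  0.           0.           1.        ]]
{'time': 0.15, 'q': array([-1.06538375e+00,  3.85365873e-01,  6.95203285e-03, -3.34186776e-04,
       -1.19400469e+00, -2.58594641e-01]), 'qd': array([ 0.00060812, -0.00203964,  0.00308442, -0.00028653, -0.00125834,
       -0.00039539]), 'joint_efforts': array([ 6.93902211e-05, -3.92677295e+01,  1.88581198e+01,  4.18862611e+00,
       -3.40296494e-03, -8.21928296e-06]), 'position': array([ 0.15260122, -0.60563568,  0.23048882]), 'tool_rot': array([-6.85028483e-04,  6.14735469e-01,  7.88732921e-01,  4.61247349e-04]), 'contact_force': array([ 0.11799847, -0.29803065,  0.76871775]), 'torque': array([-0.02583084, -0.00509989, -0.01294364]), 'finger_gap': 0.9963697725123031}
```

View pics/top0.png

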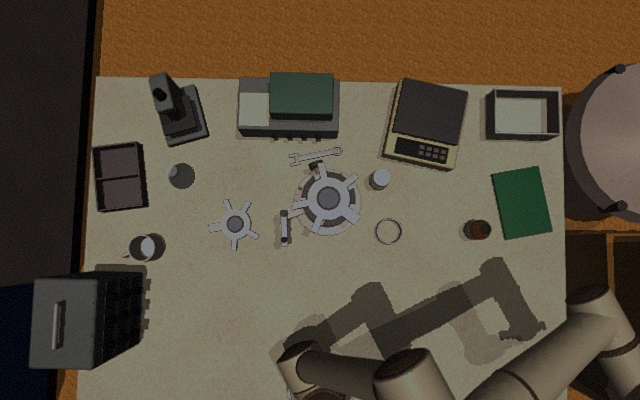

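View pics/scene0.png

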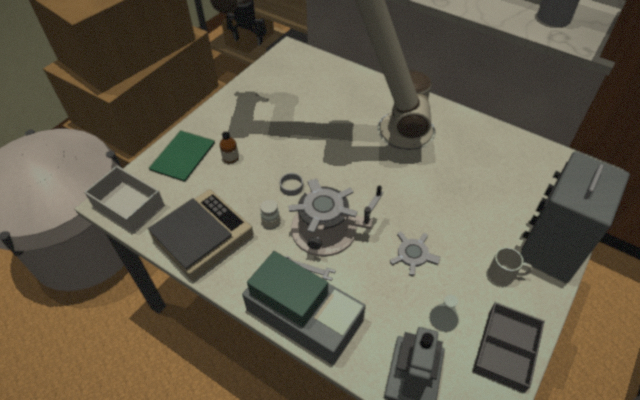

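```bash
python3 - <<'E'
from h import *
import pickle
f=pickle.load(open("top0.pkl","rb"));save(f,"t1.png",(260,140,420,260),5)
g=pickle.load(open("scene0.pkl","rb"));save(g,"s1.png",(260,150,400,270),5)
print(rot(f).round(2)); print(atz(f,328,198,.13))
E
```

```text
[[ 0.02 -1.    0.08]
 [-1.   -0.02 -0.  ]
 [ 0.   -0.08 -1.  ]]
[ 0.55742288 -0.00368639  0.13      ]
```

View pics/t1.png

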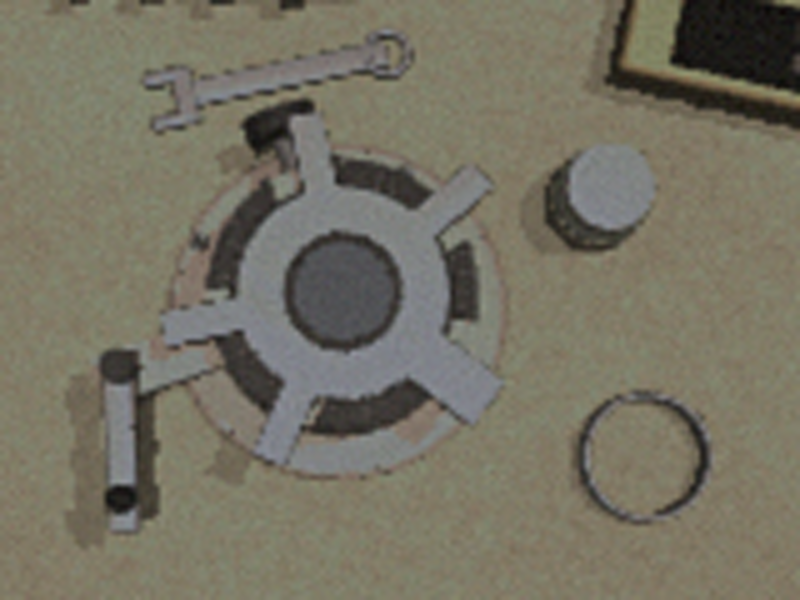

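View pics/s1.png

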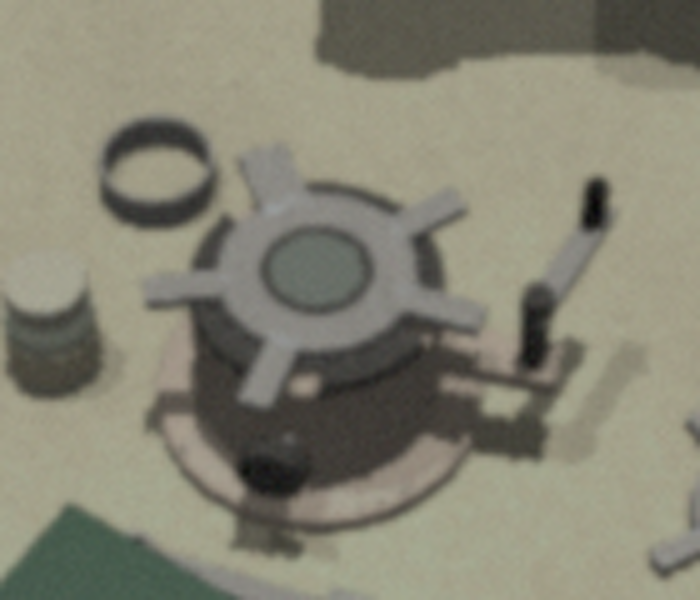

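```bash
python3 - <<'E'
from h import *
import pickle
f=pickle.load(open("top0.pkl","rb"))
P=lambda u,v,z:atz(f,260+u/5-.4,140+v/5-.4,z)[:2]
c=P(343,290,.13); e=P(487,400,.13); pv=P(120,361,.145);kn=P(121,495,.169)
an=lambda v:np.degrees(np.arctan2(v[1],v[0]))
print("c",c,"ear",e,np.linalg.norm(e-c),an(e-c)); print("pivot",pv,np.linalg.norm(pv-c),an(pv-c),"chamber x",an(pv-c)-90)
print("knob",kn,np.linalg.norm(kn-pv),an(kn-pv))
for n,q in dict(e1=(309,115),e2=(163,330),e3=(275,460),e4=(482,178)).items():
  w=P(*q,.13);print(n,an(w-c),np.linalg.norm(w-c))
print("notch floor",an(P(285,183,.11)-c))
for n,q,z in(("jar",(612,188),.085),("sieve",(645,457),.03)):print(n,P(*q,z))
E
```

```text
c [ 0.55857795 -0.00423224] ear [ 0.49774157 -0.08706491] 0.10277312420717437 -126.29538492080104
pivot [0.51432932 0.12029096] 0.13215131385006423 109.5623850247955 chamber x 19.562385024795503
knob [0.43918199 0.11592679] 0.07527394550969965 -176.6762905606493
e1 12.083229874661923 0.10245633592633643
e2 103.83548449063179 0.10476431953757936
e3 159.44790644702687 0.1040085048761834
e4 -49.79627746980814 0.10225532217182014
notch floor 28.40141280296967
jar [ 0.6272187  -0.16300348]
sieve [ 0.47052939 -0.19259534]
```

```bash
python3 -m pendant '[[0,0,0,0,-1],[1,1.8,0,0.5,-1],[1.7,3.1,0,0.5,-1],[1.7,3.1,0,0,-1],[1.7,3.1,0,0,-1],[1.7,3.1,0,0,-1],[1.7,3.1,0,0,-1],[1.7,3.1,0,0,-1],[1.7,3.1,0,0,-1],[1.7,3.1,0,0,-1],[1.7,3.1,0,0,-1],[1.7,3.1,0,0,-1],[1.7,3.1,0,0,-1],[1.7,3.1,0,0,-1],[1.7,3.1,0,0,-1],[1.7,3.1,0,0,-1],[1.7,3.1,0,0,-1],[1.7,3.1,0,0,-1],[1.7,3.1,0,0,-1],[1,1.8,0,0,-1]]' 30
```

```text
time: 1.82
position: [0.463, -0.0404, 0.2315]
tool_rot: [0.0, 0.572, 0.821, 0.0]
contact_force: [-0.1, -0.1, 0.5]
finger_gap: 0.001
```

```bash
python3 - <<'E'
from h import *
f=grab_frame("wrist");save(f,"w1.png")
f=grab_frame("top");save(f,"t2.png",(260,140,420,260),4)
E
```

```text
(no output)
```

View pics/w1.png

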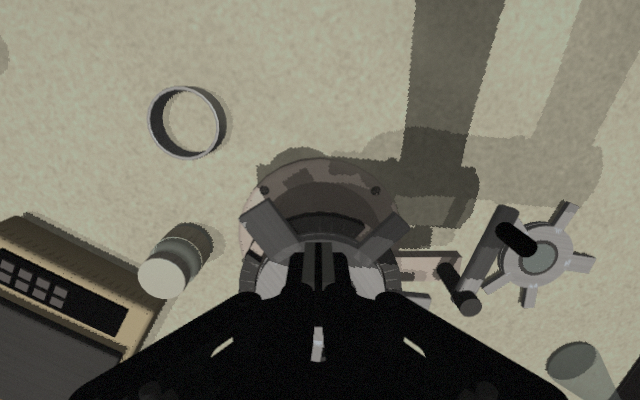

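View pics/t2.png

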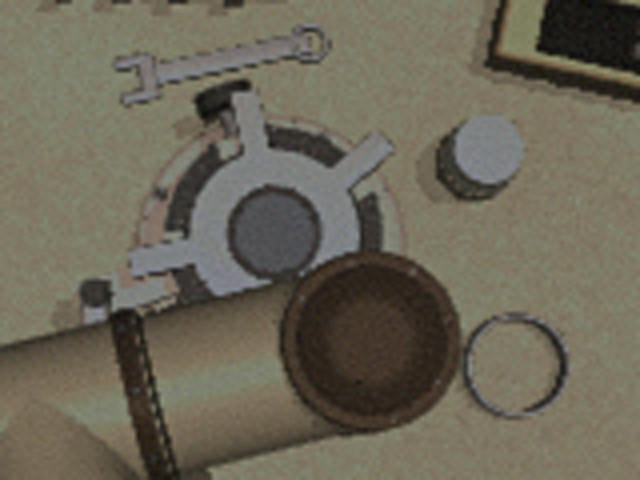

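```bash
python3 -m pendant '[[0.9,0.4,-1.2,0,-1],[0,0,-2,0,-1],[0,0,-2,0,-1],[0,0,-2,0,-1],[0,0,-1.5,0,-1],[0,0,-1,0,-1],[0,0,-0.6,0,-1],[0,0,-0.3,0,-1],[0,0,-0.2,0,-1],[0,0,0,0,-1]]'
python3 - <<'E'
import numpy as np
c=np.array([.5585,-.004]);p=lambda a:c+.092*np.array([np.cos(np.radians(a)),np.sin(np.radians(a))])
for a in range(-160,20,6): print(a,((p(a+6)-p(a))*100).round(2), p(a+6).round(4))
E
```

```text
time: 2.75
position: [0.4708, -0.0392, 0.1235]
tool_rot: [0.0, 0.573, 0.82, 0.0]
contact_force: [0.6, -0.8, 0.2]
finger_gap: 0.003
-160 [ 0.38 -0.89] [ 0.4758 -0.0443]
-154 [ 0.47 -0.84] [ 0.4805 -0.0528]
-148 [ 0.55 -0.79] [ 0.486  -0.0606]
-142 [ 0.63 -0.73] [ 0.4923 -0.0679]
-136 [ 0.7  -0.66] [ 0.4994 -0.0745]
-130 [ 0.77 -0.58] [ 0.5071 -0.0803]
-124 [ 0.83 -0.5 ] [ 0.5153 -0.0852]
-118 [ 0.87 -0.41] [ 0.524  -0.0893]
-112 [ 0.91 -0.31] [ 0.5331 -0.0924]
-106 [ 0.94 -0.22] [ 0.5425 -0.0946]
-100 [ 0.96 -0.12] [ 0.5521 -0.0958]
-94 [ 0.96 -0.02] [ 0.5617 -0.0959]
-88 [0.96 0.08] [ 0.5713 -0.0951]
-82 [0.95 0.18] [ 0.5808 -0.0933]
-76 [0.92 0.28] [ 0.59   -0.0905]
-70 [0.89 0.38] [ 0.5988 -0.0867]
-64 [0.84 0.47] [ 0.6073 -0.082 ]
-58 [0.79 0.55] [ 0.6151 -0.0765]
-52 [0.73 0.63] [ 0.6224 -0.0702]
-46 [0.66 0.7 ] [ 0.629  -0.0631]
-40 [0.58 0.77] [ 0.6348 -0.0554]
-34 [0.5  0.83] [ 0.6397 -0.0472]
-28 [0.41 0.87] [ 0.6438 -0.0385]
-22 [0.31 0.91] [ 0.6469 -0.0294]
-16 [0.22 0.94] [ 0.6491 -0.02  ]
-10 [0.12 0.96] [ 0.6503 -0.0104]
-4 [0.02 0.96] [ 0.6504 -0.0008]
2 [-0.08  0.96] [0.6496 0.0088]
8 [-0.18  0.95] [0.6478 0.0183]
14 [-0.28  0.92] [0.645  0.0275]
```

```bash
python3 -m pendant '[[0.25,-0.35,0,0.5,-1],[0.25,-0.42,0,0.5,-1],[0.25,-0.41,0,0.5,-1],[0.27,-0.40,0,0.5,-1],[0.3,-0.37,0,0.5,-1],[0.33,-0.36,0,0.5,-1],[0.35,-0.33,0,0.5,-1],[0.35,-0.33,0,0.5,-1],[0.39,-0.29,0,0.5,-1],[0.39,-0.29,0,0.5,-1],[0.42,-0.25,0,0.5,-1],[0.42,-0.25,0,0.5,-1],[0,0,0,0,-1]]'
python3 - <<'E'
from h import *
f=grab_frame("wrist");save(f,"w2.png")
s=read_state();print(s["position"],s["contact_force"]); d=s["position"][:2]-[.5585,-.004];print(np.hypot(*d),np.degrees(np.arctan2(d[1],d[0])))
E
```

```text
time: 3.83
position: [0.5087, -0.0803, 0.1236]
tool_rot: [-0.002, 0.291, 0.957, -0.001]
contact_force: [-4.7, -1.1, 4.0]
finger_gap: 0.001
[ 0.50868483 -0.08021384  0.12361752] [-6.03903281 -2.67136197  3.21386139]
0.09104998567739238 -123.16958119779393
```

View pics/w2.png

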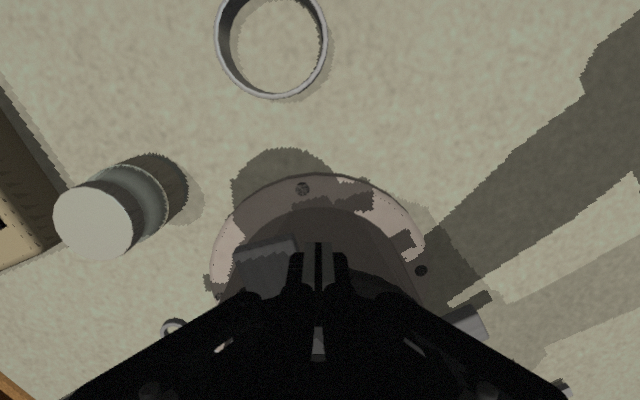

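```bash
python3 -m pendant '[[0.83,-0.5,0,1,-1],[0.87,-0.41,0,1,-1],[0.91,-0.31,0,1,-1],[0.94,-0.22,0,1,-1],[0.96,-0.12,0,1,-1],[0.96,-0.02,0,1,-1],[0.96,0.08,0,1,-1],[0.95,0.18,0,1,-1],[0.92,0.28,0,1,-1],[0.89,0.38,0,1,-1],[0.84,0.47,0,1,-1],[0.79,0.55,0,1,-1],[0.73,0.63,0,1,-1],[0.66,0.7,0,1,-1],[0.58,0.77,0,1,-1],[0,0,0,0,-1]]'
python3 - <<'E'
from h import *
f=grab_frame("wrist");save(f,"w3.png")
f=grab_frame("scene");save(f,"s3.png",(220,130,420,280),4)
s=read_state();print(s["position"],s["contact_force"]); d=s["position"][:2]-[.5585,-.004];print(np.hypot(*d),np.degrees(np.arctan2(d[1],d[0])))
E
```

```text
time: 5.22
position: [0.6379, -0.0544, 0.1236]
tool_rot: [-0.001, -0.471, 0.882, 0.0]
contact_force: [-3.4, -0.5, 1.2]
finger_gap: -0.002
[ 0.63837741 -0.05482003  0.12368585] [-1.24905569 -1.14761369  0.41896912]
0.09467352266616945 -32.46555282507195
```

View pics/w3.png

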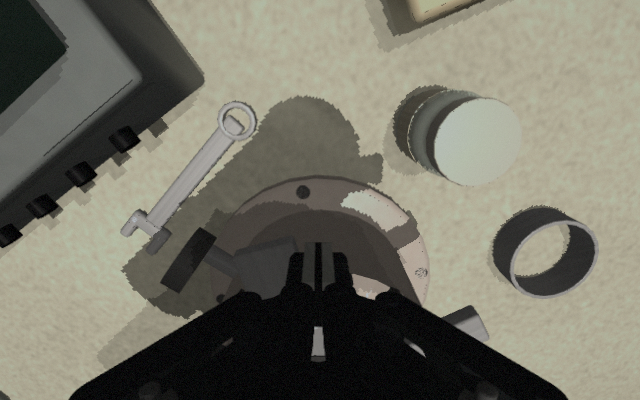

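View pics/s3.png

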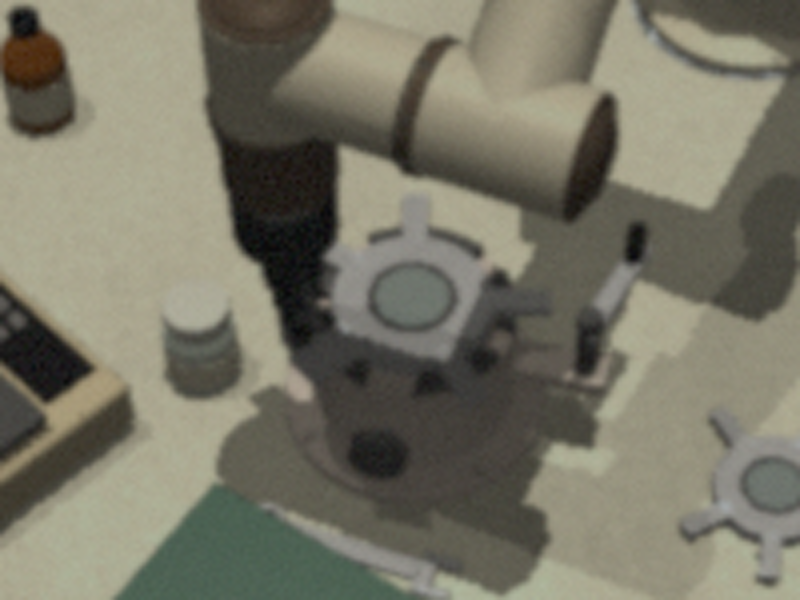

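```bash
python3 -m pendant '[[0.2,0.43,0,0.5,-1],[0.17,0.45,0,0.5,-1],[0.15,0.45,0,0.5,-1],[0.14,0.46,0,0.5,-1],[0.12,0.46,0,0.5,-1],[0.1,0.46,0,0.5,-1],[0.05,0.235,0,0.25,-1],[0.05,0.235,0,0.25,-1],[0.04,0.235,0,0.25,-1],[0.04,0.235,0,0.25,-1],[0.03,0.24,0,0.25,-1],[0.02,0.24,0,0.25,-1],[0,0,0,0,-1]]'
python3 - <<'E'
from h import *
f=grab_frame("scene");save(f,"s4.png",(220,130,420,280),4)
s=read_state();print(s["position"],s["contact_force"]); d=s["position"][:2]-[.5585,-.004];print(np.hypot(*d),np.degrees(np.arctan2(d[1],d[0])))
E
```

```text
time: 6.4
position: [0.6504, -0.0133, 0.1238]
tool_rot: [0.001, -0.664, 0.748, -0.001]
contact_force: [2.6, -2.9, 0.9]
finger_gap: 0.004
[ 0.65012321 -0.01335599  0.12378913] [ 2.1605888  -2.7328852   0.94598778]
0.0920996625153687 -5.8304770955070575
```

View pics/s4.png

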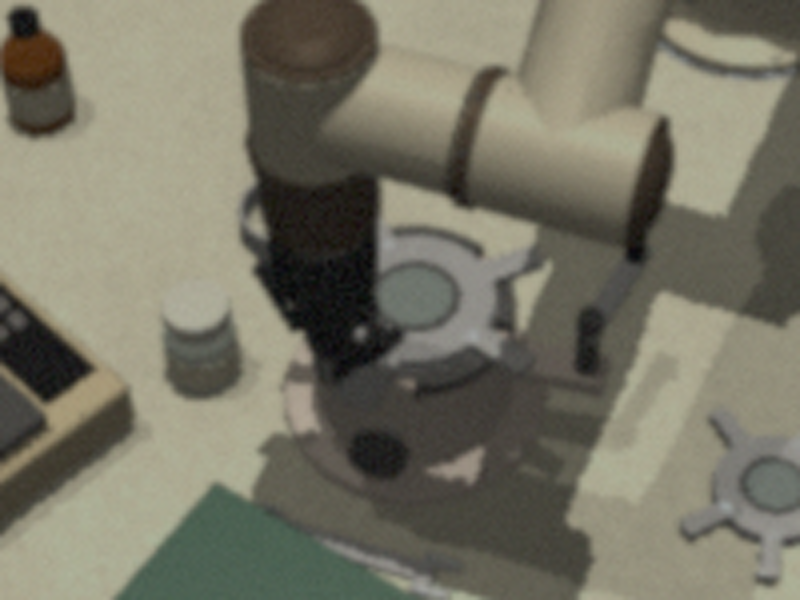

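```bash
python3 -m pendant '[[0.01,0.16,0,0.17,-1],[0.01,0.16,0,0.17,-1],[0.01,0.16,0,0.17,-1],[0,0.16,0,0.17,-1],[0,0.16,0,0.17,-1],[0,0.16,0,0.17,-1],[0,0.16,0,0.17,-1],[0,0,0,0,-1]]'
python3 - <<'E'
from h import *
f=grab_frame("scene");save(f,"s5.png",(220,130,420,280),4)
f=grab_frame("wrist");save(f,"w5.png")
s=read_state();print(s["position"],s["contact_force"]); d=s["position"][:2]-[.5585,-.004];print(np.hypot(*d),np.degrees(np.arctan2(d[1],d[0])))
E
```

```text
time: 7.12
position: [0.6507, -0.0023, 0.1238]
tool_rot: [-0.001, 0.709, -0.705, 0.001]
contact_force: [4.6, -4.1, -0.3]
finger_gap: -0.004
[ 0.65069603 -0.0023227   0.12384802] [ 2.81574289 -3.25312648  0.30932089]
0.0922112816421392 1.042252637038363
```

View pics/s5.png

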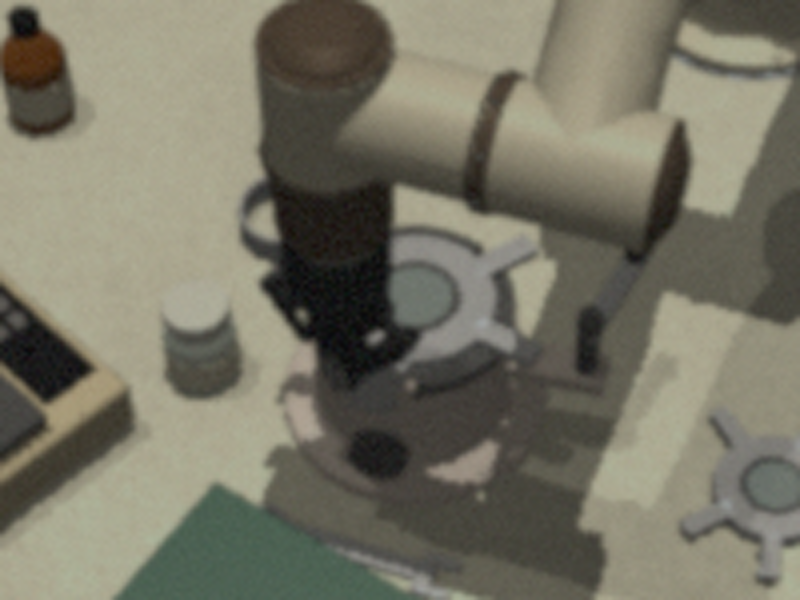

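View pics/w5.png

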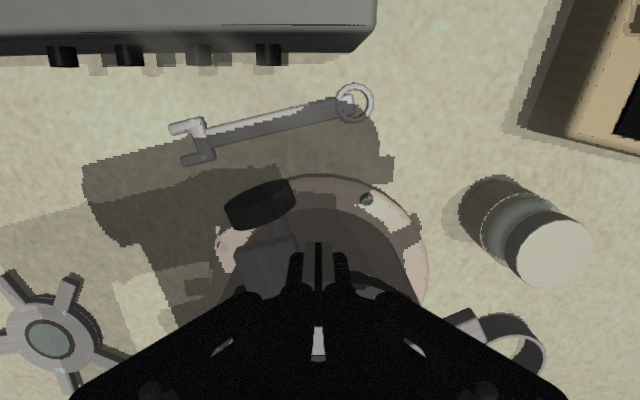

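```bash
python3 -m pendant '[[0,0.16,0,0.17,-1],[0,0.16,0,0.17,-1],[-0.01,0.16,0,0.17,-1],[0,0,0,0,-1]]'
python3 - <<'E'
from h import *
f=grab_frame("wrist");save(f,"w6.png",(180,150,380,300),4)
K=np.array
for q in((245,250),(265,247),(285,245),(262,262)):print(q,dep(f,*q).round(4))
s=read_state();print(s["contact_force"])
E
```

```text
time: 7.55
position: [0.6491, 0.0029, 0.1231]
tool_rot: [0.0, 0.728, -0.686, -0.001]
contact_force: [-0.6, -0.6, -0.2]
finger_gap: 0.001
(245, 250) [0.6499 0.0405 0.1225]
(265, 247) [0.6524 0.03   0.1226]
(285, 245) [0.6536 0.0198 0.1215]
(262, 262) [0.6427 0.0318 0.1215]
[ 0.45009909 -0.05504438 -0.30957963]
```

View pics/w6.png

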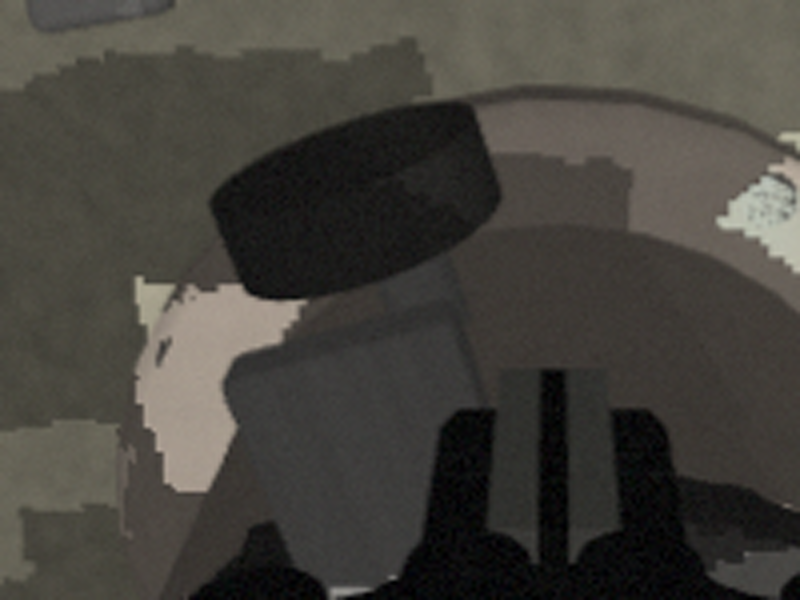

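```bash
python3 -m pendant '[[0,0,2,0,-1],[0,0,3,-1,-1],[0,0,3,-1,-1],[0,0,3.2,-1,-1],[-1.27,0.93,0,-1,-1],[-1.27,0.93,0,-1,-1],[-1.27,0.93,0,-1,-1],[-1.27,0.93,0,-1,-1],[-1.27,0.93,0,-1,-1],[-1.27,0.93,0,-1,-1],[-1.27,0.93,0,-1,-1],[-1.27,0.93,0,-1,-1],[-1.27,0.93,0,-1,-1],[-1.27,0.93,0,-1,-1],[-1.27,0.93,0,-1,-1],[-1.27,0.93,0,-1,-1],[-1.27,0.93,0,-1,-1],[-1.27,0.93,0,-1,-1],[-1.27,0.93,0,-1,-1],[-1.27,0.93,0,-1,-1]]'
python3 - <<'E'
from h import *
s=read_state();print(s["position"],s["tool_rot"],s["q"])
f=grab_frame("scene");save(f,"s7.png",(220,130,420,280),4)
f=grab_frame("wrist");save(f,"w7.png")
E
```

```text
time: 9.27
position: [0.4445, 0.1515, 0.2349]
tool_rot: [-0.001, 0.182, 0.983, -0.0]
contact_force: [-0.3, 0.6, -0.3]
finger_gap: 0.002
[0.44449411 0.15153898 0.23493391] [-1.17151174e-03  1.82035195e-01  9.83291298e-01 -1.94765313e-04] [ 0.67475634  0.11577428 -0.34842558 -0.00169554 -1.10842424 -1.04011055]
```

View pics/s7.png

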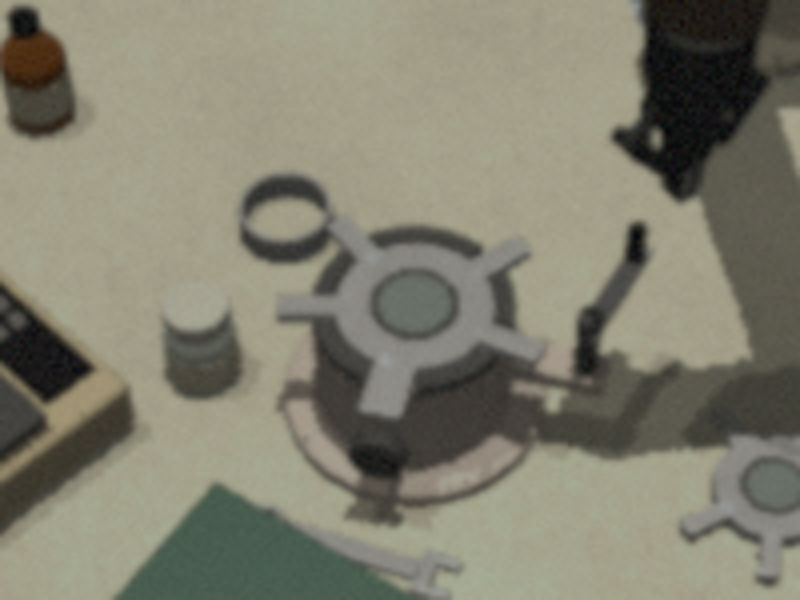

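View pics/w7.png

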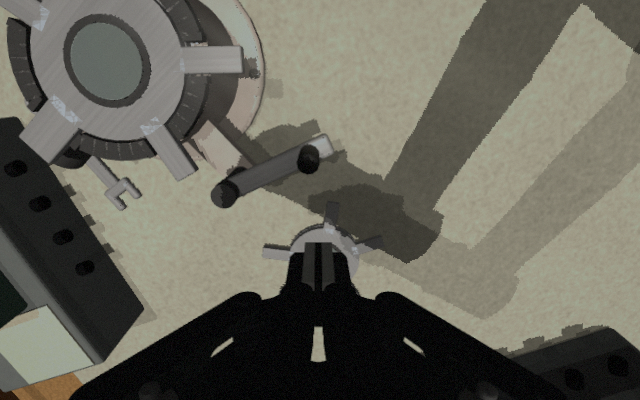

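```bash
python3 - <<'E'
from h import *
f=grab_frame("scene")
for q in((352,210),(333,215),(330,195),(316,229),(294,206)):print("scene",q,dep(f,*q).round(4))
w=grab_frame("wrist")
for q in((60,55),(150,60),(215,60),(308,159),(224,194)):print("wrist",q,dep(w,*q).round(4))
print(atz(w,308,153,.169),atz(w,224,189,.145))
E
```

```text
scene (352, 210) [0.4471 0.0368 0.0039]
scene (333, 215) [0.5732 0.0434 0.1205]
scene (330, 195) [ 0.5143 -0.006   0.1216]
scene (316, 229) [0.6431 0.0295 0.1198]
scene (294, 206) [ 0.6111 -0.0726  0.1234]
wrist (60, 55) [ 0.595  -0.0212  0.12  ]
wrist (150, 60) [0.5292 0.0088 0.1219]
wrist (215, 60) [0.4823 0.0269 0.1218]
wrist (308, 159) [0.4383 0.1142 0.1697]
wrist (224, 194) [0.5127 0.1219 0.1466]
[0.43685946 0.1104883  0.169     ] [0.51154697 0.11843798 0.145     ]
```

```bash
python3 -m pendant '[[0,0,-1.3,0,-1],[0,0,-2,0,-1],[0,0,-2,0,-1],[0,0,-2,0,-1],[0,0,-1.2,0,-1],[0,0,-0.8,0,-1],[0,0,0,0,-1]]'
python3 - <<'E'
from h import *
s=read_state();print(s["position"],s["contact_force"]);c=np.array([.5135,.1205]);d=s["position"][:2]-c;print(np.hypot(*d),np.degrees(np.arctan2(d[1],d[0])))
p=lambda a:c+.075*np.array([np.cos(np.radians(a)),np.sin(np.radians(a))])
for a in range(156,282,6): print(a,((p(a+6)-p(a))*100).round(2), p(a+6).round(4))
E
```

```text
time: 10.05
position: [0.4458, 0.1502, 0.1405]
tool_rot: [-0.002, 0.179, 0.984, -0.001]
contact_force: [0.2, 0.1, 0.2]
finger_gap: 0.004
[0.44575728 0.15020797 0.14051268] [0.22291409 0.10072314 0.23739719]
0.0739705296349792 156.32057273263771
156 [-0.28 -0.73] [0.4422 0.1437]
162 [-0.2  -0.76] [0.4401 0.1361]
168 [-0.12 -0.78] [0.4389 0.1283]
174 [-0.04 -0.78] [0.4385 0.1205]
180 [ 0.04 -0.78] [0.4389 0.1127]
186 [ 0.12 -0.78] [0.4401 0.1049]
192 [ 0.2  -0.76] [0.4422 0.0973]
198 [ 0.28 -0.73] [0.445 0.09 ]
204 [ 0.36 -0.7 ] [0.4485 0.083 ]
210 [ 0.43 -0.66] [0.4528 0.0764]
216 [ 0.49 -0.61] [0.4578 0.0703]
222 [ 0.56 -0.56] [0.4633 0.0648]
228 [ 0.61 -0.49] [0.4694 0.0598]
234 [ 0.66 -0.43] [0.476  0.0555]
240 [ 0.7  -0.36] [0.483 0.052]
246 [ 0.73 -0.28] [0.4903 0.0492]
252 [ 0.76 -0.2 ] [0.4979 0.0471]
258 [ 0.78 -0.12] [0.5057 0.0459]
264 [ 0.78 -0.04] [0.5135 0.0455]
270 [0.78 0.04] [0.5213 0.0459]
276 [0.78 0.12] [0.5291 0.0471]
```

```bash
python3 -m pendant '[[-0.14,-0.36,0,0.5,-1],[-0.14,-0.37,0,0.5,-1],[-0.1,-0.38,0,0.5,-1],[-0.1,-0.38,0,0.5,-1],[-0.06,-0.39,0,0.5,-1],[-0.06,-0.39,0,0.5,-1],[-0.02,-0.39,0,0.5,-1],[-0.02,-0.39,0,0.5,-1],[0.04,-0.78,0,1,-1],[0.12,-0.78,0,1,-1],[0.2,-0.76,0,1,-1],[0.28,-0.73,0,1,-1],[0.36,-0.7,0,1,-1],[0.43,-0.66,0,1,-1],[0.49,-0.61,0,1,-1],[0.56,-0.56,0,1,-1],[0.61,-0.49,0,1,-1],[0.66,-0.43,0,1,-1],[0.7,-0.36,0,1,-1],[0,0,0,0,-1]]'
python3 - <<'E'
from h import *
s=read_state();print(s["position"],s["contact_force"]);c=np.array([.5135,.1205]);d=s["position"][:2]-c;print(np.hypot(*d),np.degrees(np.arctan2(d[1],d[0])))
f=grab_frame("scene");save(f,"s8.png",(220,130,420,280),4)
E
```

```text
time: 11.72
position: [0.4862, 0.0519, 0.1433]
tool_rot: [0.001, -0.569, 0.822, -0.0]
contact_force: [-0.5, 0.1, 0.3]
finger_gap: -0.0
[0.48617791 0.0518524  0.14325267] [-0.48296709  0.12013059  0.30229609]
0.07388497826418532 -111.70280216109234
```

View pics/s8.png

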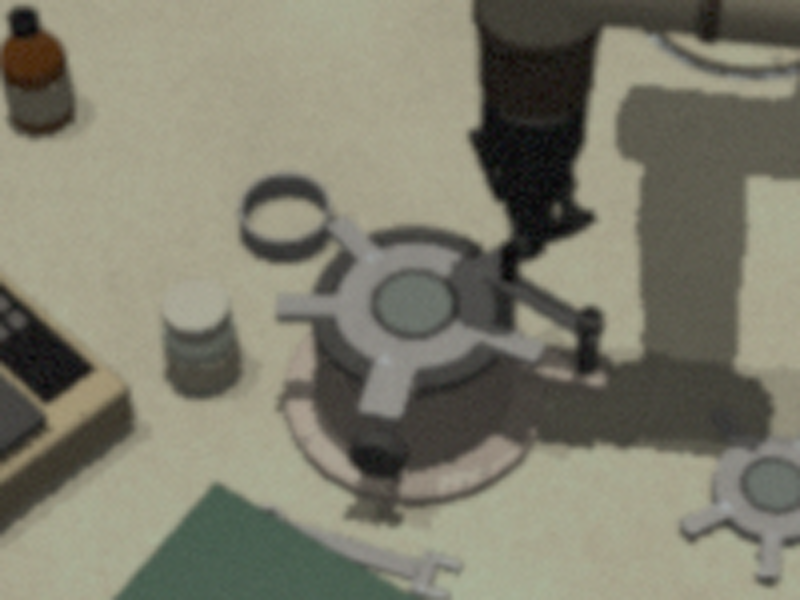

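```bash
python3 -m pendant '[[0.73,-0.28,0,1,-1],[0.76,-0.2,0,1,-1],[0.78,-0.12,0,1,-1],[0.39,-0.03,0,0.5,-1],[0.39,-0.01,0,0.5,-1],[0.3,0.02,0,0,-1],[0.2,0.02,0,0,-1],[0,0,0,0,-1]]'
python3 - <<'E'
from h import *
s=read_state();print(s["position"],s["contact_force"]);c=np.array([.5135,.1205]);d=s["position"][:2]-c;print(np.hypot(*d),np.degrees(np.arctan2(d[1],d[0])))
E
```

```text
time: 12.43
position: [0.5191, 0.046, 0.1423]
tool_rot: [0.001, 0.727, -0.687, -0.001]
contact_force: [-3.3, 1.0, 1.9]
finger_gap: -0.001
[0.51913558 0.04600971 0.14233822] [-3.32212485  1.01676577  1.85470732]
0.07470316318463376 -85.67352005895239
```

```bash
python3 -m pendant '[[0.15,0.02,0,0,-1],[0.1,0.02,0,0,-1],[0,0,0,0,-1]]'; python3 -m pendant '[[-0.5,0,0.5,0,-1],[-1,0,2.5,0,-1],[-1,0,3,0,-1],[-2,0,3,0,-1],[-2,-2,2,0,-1],[-2,-3,0,0,-1],[-2,-3,0,0,-1],[-2,-3,0,0,-1],[-2,-3,0,0,-1],[-1,-3,0,0,-1],[0,-3,0,0,-1],[0,-3,0,0,-1],[0,-3,0,0,-1],[0,-3,0,0,-1],[0,-3,0,0,-1],[0,0,0,0,-1]]'
python3 - <<'E'
from h import *
f=grab_frame("scene");save(f,"s9.png",(220,130,420,280),4)
f=grab_frame("top");save(f,"t9.png",(260,140,420,260),5)
P=lambda u,v,z:atz(f,260+u/5-.4,140+v/5-.4,z)[:2]
E
```

```text
time: 12.68
position: [0.5192, 0.0459, 0.1421]
tool_rot: [0.003, 0.727, -0.687, -0.002]
contact_force: [-9.4, 0.5, 5.6]
finger_gap: -0.003
time: 14.02
position: [0.3681, -0.2775, 0.2527]
tool_rot: [0.0, 0.726, -0.688, 0.002]
contact_force: [-0.4, 0.0, 0.7]
finger_gap: 0.0
```

View pics/s9.png

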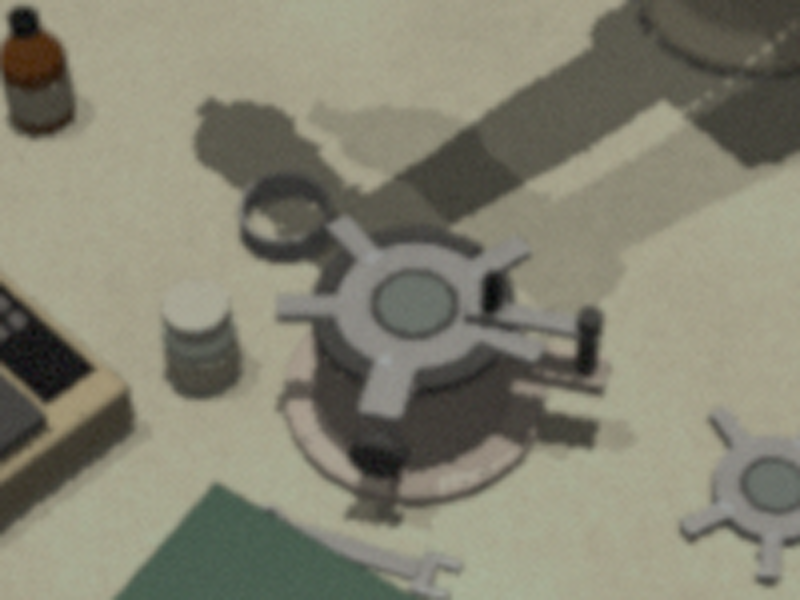

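View pics/t9.png

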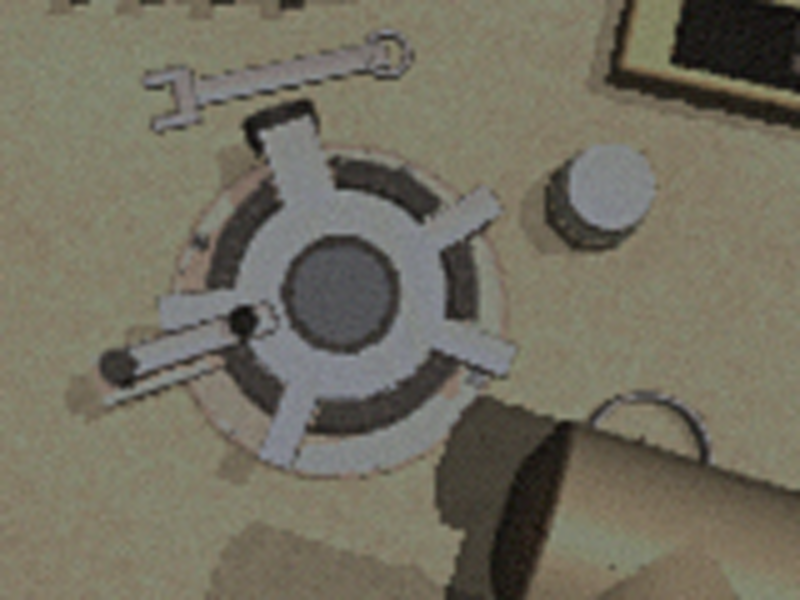

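```bash
python3 - <<'E'
from h import *
f=grab_frame("top")
P=lambda u,v,z:atz(f,260+u/5-.4,140+v/5-.4,z)[:2]
an=lambda v:np.degrees(np.arctan2(v[1],v[0]))
pv=P(120,361,.145);kn=P(243,318,.169);c=P(341,294,.12);e=P(290,122,.12)
print(pv,kn,c,an(kn-pv),an(c-pv),an(e-c),an(pv-c)-90)
g=grab_frame("scene")
for q in((333,215),(330,190),(316,229),(294,206),(306,187),(350,216)):print(dep(g,*q).round(4))
print(read_state()["contact_force"]); job_done()
E
```

```text
[0.51432932 0.12029096] [0.53790019 0.05141826] [ 0.55726918 -0.00335739] -71.10709119590423 -70.84921572817824 17.591684203048995 19.150784271821763
[0.5737 0.0437 0.1213]
[ 0.4957 -0.0182  0.1191]
[0.6436 0.0299 0.1207]
[ 0.6135 -0.0706  0.1272]
[ 0.5274 -0.087   0.1203]
[0.5493 0.0882 0.1218]
[ 0.06497174  0.35581237 -0.75832857]
the job is handed in; nothing more can be done
```

With the shut fingertips against its wide ear, I turned the lid about 145° counter-clockwise where it lay, until it dropped into the collar. I then pushed the clamp knob round to its stop, backed the arm off and handed the job in at about 14 s of the 70 s.

Last checks before hand-in:
- **Lid:** depth on its top and ears read 0.119–0.122 m (flush is 0.120 m). One ear-end reading was 0.127 m. I put that down to depth noise at the edge, as the other ears were level.
- **Wide ear:** it measured 17.6° in world axes against about 19.2° for the chamber's notch axis, roughly 3 mm at the ear end. That is about the play of the notch plus pixel error.
- **Clamp:** the arm pointed at -71.1° against -70.8° for straight at the chamber axis, so it is closed to within about 0.01 rad. The finger stopped advancing while its force rose to 9 N, which I took as the stop.
- **Bystanders:** I only compared these by eye. The jar, spanner and sieve looked unmoved in the top view (the sieve partly hidden there), and the amber bottle in the scene view. I did not check the flask after the moves, but the arm never went near it.
- **Robot:** the arm was clear of everything, with under 1 N on the tool.

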